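Finish the open bun in the takeaway tray

TASK

One compartment of the takeaway tray holds only a bare bun base; find it, lay the patty from the cutting board flat and centred on that base, and then lay the domed bun top, dome up, centred on the patty. Set each layer down rather than dropping it, let the edges line up to within about a centimetre, leave the base where it lies in its compartment, and do not disturb the two finished buns or the sauce dish.

Things in the scene. Friction and masses are not known exactly. Their poses are not given: they have to be found in the camera images.
- tray: fixed shallow cream takeaway tray, 330 x 140 mm and 18 mm high, its walls, dividers and floor 5 mm thick, with two dividers that make three compartments in a row along its own x (compartment centres at x = -107, 0 and 107 mm, each about 102 x 130 mm inside). Origin: centre of its underside, on the table; z up. It may lie on the left or the right of the robot.
- board: fixed white cutting board, 300 (x) x 220 (y) x 12 mm, on the side where the tray is not; the patty, the bun top and the sauce dish stand on it. Origin: centre of its underside; its upper face is 12 mm above the origin.
- bun_base: bare lower half of a firm baked bun: a flat bread-brown disc, 66 mm diameter, 22 mm thick, with a pale flat top, lying alone in one of the tray's three compartments. Origin: centre of its underside; z up.
- patty: firm fried patty: a flat dark brown disc, 62 mm diameter, 16 mm thick, lying on the board. Origin: centre of its underside; z up.
- bun_top: upper half of the bun: a bread-brown disc, 66 mm diameter, with a straight side 17 mm high and a dome above it, 32 mm high in all, lying dome up on the board. Origin: centre of its flat underside; z up.
- finished_bun_1: a finished bun (base, patty and top in one piece), 66 mm diameter, 70 mm high, in another compartment of the tray; to be left alone. Origin: centre of its underside.
- finished_bun_2: a second finished bun like the first, in the remaining compartment; to be left alone. Origin: centre of its underside.
- sauce_dish: empty white round ceramic dish, 68 mm diameter, 26 mm high, open at the top, on the board; to be left alone. Origin: centre of its underside.
Not all that is in view belongs to the job. There is more than one size of the patty; the job needs the larger. What is shaped like the bun_top but red is not meant.

How it is judged (in metres and radians):
At the end, for the whole second after the job is handed in: The patty lies flat on the base, the bun top flat on the patty, dome up; the three centres within 10 mm of each other (heights right within 4 mm, level within 0.1 rad); the base within 25 mm of its start; all released and at rest (distance of bun_base from where it was at the start of the episode below 0.025 m and angle between each of bun_base, patty, bun_top's own z axis and vertical below 0.1 rad and horizontal distance between each of patty, bun_top and bun_base below 0.01 m and z of patty in the frame of bun_base between 0.018 and 0.026 m and horizontal distance between bun_top and patty below 0.01 m and z of bun_top in the frame of bun_base between 0.034 and 0.042 m and contact force between the fingers and patty below 0.05 N and contact force between the fingers and bun_top below 0.05 N and linear speed of each of bun_base, patty, bun_top below 0.03 m/s and angular speed of each of bun_base, patty, bun_top below 0.3 rad/s); the robot touches nothing.
It fails at once if finished bun 1 is shifted by more than 20 mm or tipped (distance of finished_bun_1 from where it was at the start of the episode above 0.02 m or angle between finished_bun_1's own z axis and vertical above 0.3 rad).
It fails at once if finished bun 2 is shifted by more than 20 mm or tipped (distance of finished_bun_2 from where it was at the start of the episode above 0.02 m or angle between finished_bun_2's own z axis and vertical above 0.3 rad).
It fails at once if the sauce dish is shifted by more than 30 mm or tipped (distance of sauce_dish from where it was at the start of the episode above 0.03 m or angle between sauce_dish's own z axis and vertical above 0.4 rad).
It fails at once if the patty is dropped (falls faster than 0.6 m/s, i.e. from some 20 mm, while the fingers do not touch it) (linear speed of patty above 0.6 m/s and contact force between the fingers and patty below 0.02 N).
It fails at once if the bun top is dropped (falls faster than 0.6 m/s, i.e. from some 20 mm, while the fingers do not touch it) (linear speed of bun_top above 0.6 m/s and contact force between the fingers and bun_top below 0.02 N).
It also fails if it takes over 64 s, if anything falls off the work surface, if the arm or the gripper's body presses on something with over 40 N, if the wrist force passes 120 N, or if a joint passes its speed limit or range.

ROBOT

A 6-joint arm with a two-finger parallel gripper is mounted at the origin on the work surface. World frame = base frame: x ahead of the robot, y to its left, z up, the work surface at z = 0. Lengths are in mm, angles in degrees, forces in N, time in s.
With the tool pointing down it reaches from about 300 to 875 mm from the base axis. Payload 6.4 kg.
Tool frame: the origin (TCP) lies at the centre of the arm's flange, where the gripper is bolted on; the fingertips stand 173 mm ahead of it and the grasp point (between the pads) lies 155 mm ahead of it (ctrl.tip_extent is the distance from the TCP to the fingertips, in mm); z points along the fingers, y is the line along which they close (so a half turn about z gives the same grasp; the last joint's range is limited). The gripper opens to 85 mm and grips with 20 to 120 N. Pads are 22 mm wide; open, the fingers measure 114 mm over their backs; the gripper's body (76 mm by 85 mm) begins 54 mm behind the grasp point. The pads swing forward as they close: fully open they stand 13 mm farther back than shut.
Start: joints at [63.409, 10.359, 92.074, -0, 77.567, -11.82], TCP at [146.586, 556.017, 404.688] pointing down, gripper open.
Joint ranges: [-171.53, 171.53], [-51.25, 118.39], [17.06, 147.69], [-65.23, 245.23], [0, 150.52], [-178.68, 178.68]. Speed limits (degrees/s): [147.25, 147.25, 172.46, 180, 180, 180].

INTERFACE

Orientations are given as [roll, pitch, yaw] about the fixed x, y, z axes, in that order (R = Rz(yaw) Ry(pitch) Rx(roll)).
In Python, from bench import sensors, camera, ctrl gives the robot as it stands.
- The arm moves only by the tool arm_command, never from a script. Its argument "plan" is a list of rows, each an object with "travel": the shift along the tool's x, y, z in mm, a list of three; "rotation": the turn, a rotation vector about the tool's x, y, z in degrees, a list of three; "grip": the closure, from -1 (fully open) to 1 (shut). In form: [{"travel": [dx, dy, dz], "rotation": [ax, ay, az], "grip": grip}, ...]. A call has 1 to 12 rows; each row shifts and turns the commanded pose from where the row before left it, along the tool's axes as they then stand; what a row does not reach is not made up. A row lasts 1/12 s, in which the tool goes at most 41.7 mm and 7.16 degrees, less where a joint would pass 70% of its speed; a pose out of reach is approached as far as the arm can. A call is refused whole if a number of a shift passes 41.7 or a number of a turn 7.16, either way. A call with a gripper value outside its range is refused whole. The fingers move at their own pace and stop on an object; the grip force is fixed at half the most. Time passes only in rows, so rows that do not move let the fingers close. It gives the time, the measured TCP pose, the force, the opening and the grip force at its end, in the units of the state.
- sensors.sense(): the state, without advancing time (a new reading comes with each control period).
- camera(name): name is "scene" or "top" or "wrist"; returns a dict with "image" (420x560x3 uint8, blue, green, red), "z_map" (420x560 float32, mm along the optical axis (not along the pixel's ray), 0 where there is no reading), "intrinsics" (3x3 intrinsics, pixels), "R" (3x3) and "t" (3): a world point X has camera coordinates R X + t. Camera axes: x right, y down, z forward; pixel columns grow to the right and rows downward; lengths in mm; the calibration is good to about 2 mm. A picture is of the moment at which its call begins.
- ctrl.job_done(): hands the job in; it is judged then, once.
The state is a dict: "time_s": time; "joints": joint angles; "dq": joint speeds; "effort": joint torques, N m; "position": TCP position; "eef_rot": TCP orientation; "contact_force": force on the tool from outside, world axes, zero at the start; "moment": the same for the moment, N m; "finger_gap": opening from 0.0 (shut) to 1.0 (fully open); "grip_force": force on a finger pad.
Only numpy, scipy, OpenCV 4.12 (cv2) and the standard library are available. Lean on these libraries where they do the work, as an engineer would, in place of code of your own. Each camera call takes 0.05 s, during which the arm holds its last target. There are 200 camera calls.

## Working session

There is one attempt and no reset: what is moved stays moved. The work goes in short steps, Python scripts to look and compute and a tool call to move; the robot and the scene stay as the last step left them, time stands still between calls to the robot, and variables do not carry over. Pictures are saved under pics/ and viewed, at most 10 in all, crops included, and the job is handed in when it is done.

Besides the shell and the picture viewer there is one more tool, called after "Request:" as a command line: name --argument value ..., lists and objects as JSON in quotes. arm_command: Moves the arm, as the interface text tells. Its arguments: {"type":"object","properties":{"plan":{"type":"array"}},"required":["plan"]}

```bash
mkdir -p pics; ls
cat > h.py <<'E'
import numpy as np, cv2
from bench import sensors, camera, ctrl
def cloud(c):
    K,R,t=map(np.array,(c["intrinsics"],c["R"],c["t"])); z=c["z_map"].astype(float)
    v,u=np.mgrid[:z.shape[0],:z.shape[1]]
    P=np.stack([(u-K[0,2])/K[0,0]*z,(v-K[1,2])/K[1,1]*z,z],-1)-t
    return P@R
E
python3 - <<'E'
from h import *
a=camera("top");b=camera("scene")
np.savez("a.npz",**a);np.savez("b.npz",**b)
cv2.imwrite("pics/top.png",a["image"]);cv2.imwrite("pics/scene.png",b["image"])
P=cloud(a);print(sensors.sense())
for v,u in [(50,50),(210,280),(370,500)]:print(u,v,P[v,u].round())
E
```

```text
pics
{'time_s': 0.1, 'joints': array([ 6.34105863e+01,  1.03967176e+01,  9.21264136e+01, -2.15938535e-03,
        7.75686254e+01, -1.18211326e+01]), 'dq': array([-0.04018265, -0.10072789, -0.2665436 ,  0.05710882,  0.01620669,
        0.00698062]), 'effort': array([ 1.14845656e-05, -4.45880663e+01, -3.52237344e+01, -8.38415485e-05,
        4.17992022e-03, -2.13474414e-05]), 'position': array([146.46467954, 555.79128634, 403.87894457]), 'eef_rot': array([-1.79909757e+02, -1.67336976e-02,  1.65232172e+02]), 'contact_force': array([ 1.20597122, -0.72425218, -0.26724854]), 'moment': array([-0.01794762, -0.00423678, -0.02531847]), 'grip_force': 0.0, 'finger_gap': 1.004465048811361}
50 50 [825. 544.   5.]
280 210 [481.  74.   8.]
500 370 [ 140. -373.   -0.]
```

View pics/top.png

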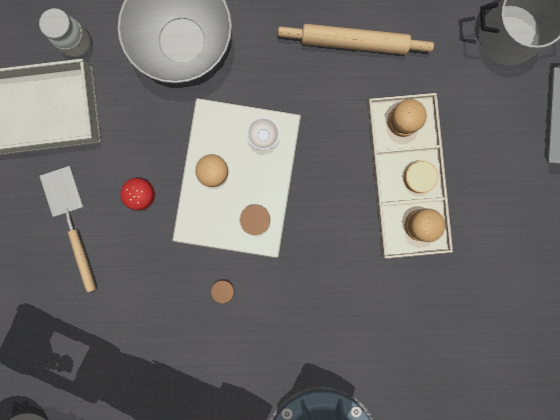

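View pics/scene.png

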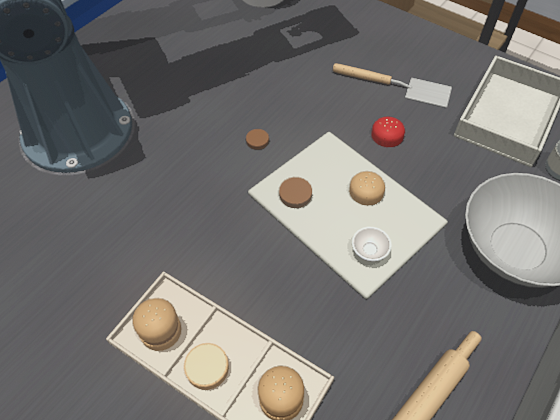

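Top view: the patty candidates are the large disc on the board at (255,219) and a small one on the table at (222,292). I take the large one because it is on the board. The bun top candidates are brown (211,170) and red (137,194), and I take the brown one. The bare base is the pale disc at (421,177) in the middle compartment, with finished buns at (408,116) and (427,225) and the dish at (263,134). The scene view agrees.

Run:
```python
from h import *
def circ(P,m):
    x,y=P[m][:,:2].T
    (c,r)=cv2.minEnclosingCircle(P[m][:,:2].astype(np.float32)); return np.round(c,1),round(r,1)
for n,seeds in (("a",dict(patty=(255,219),small=(222,292),top=(211,170),base=(421,177),f1=(408,116),f2=(427,225),dish=(263,134))),("b",dict(patty=(295,191),small=(258,139),top=(367,186),base=(206,366),f1=(156,320),f2=(281,390),dish=(371,245)))):
    c=dict(np.load(n+".npz"));P=cloud(c)
    hsv=cv2.cvtColor(c["image"],cv2.COLOR_BGR2HSV)
    for k,(u,v) in seeds.items():
        zt=P[v,u,2]; D=np.hypot(*(P[...,:2]-P[v,u,:2]).transpose(2,0,1))
        zlim=dict(patty=22,small=4,top=20,base=22,f1=45,f2=45,dish=22)[k]
        m=((P[...,2]>zlim)&(D<55)).astype(np.uint8)
        _,l,st,ce=cv2.connectedComponentsWithStats(m)
        q=l==(l[v,u] or 1+np.argmax(st[1:,4]))
        print(n,k,P[v,u].round(1),"enc",circ(P,q),"mean",P[q].mean(0).round(1),"zmax",np.percentile(P[q][:,2],[50,98]).round(1),q.sum())
a=np.load("a.npz")["image"]
cv2.imwrite("pics/crop.png",cv2.resize(a[90:310,110:460],None,fx=2.2,fy=2.2))
```

```text
a patty [463.7 124.9  28.4] enc (array([460.4, 119.4]), 38.3) mean [463.2 126.5  30.2] zmax [27.7 30.8] 730
a small [316.7 196.3  10.9] enc (array([318.2, 198.1]), 24.0) mean [318.8 196.8  11.6] zmax [11.7 15.3] 417
a top [562.7 209.   45.2] enc (array([565.1, 211.9]), 33.1) mean [563.4 210.3  38. ] zmax [39. 45.] 847
a base [ 541.  -214.3   25.7] enc (array([ 543.1, -214.4]), 33.8) mean [ 542.5 -213.8   27.1] zmax [27.2 30.4] 831
a f1 [ 654.7 -176.8   76.9] enc (array([ 660.6, -183.6]), 33.1) mean [ 657.4 -179.8   68.2] zmax [70.  76.1] 937
a f2 [ 443.7 -207.1   74.8] enc (array([ 443.7, -213.1]), 33.6) mean [ 444.  -208.2   68.4] zmax [69.9 76.2] 945
a dish [638.5 105.2  12.8] enc (array([636.4, 106.1]), 33.5) mean [638.2 106.5  31.2] zmax [30.9 39.9] 624
b patty [463.1 121.1  29.1] enc (array([461.8, 124. ]), 32.0) mean [462.4 121.5  29. ] zmax [29.1 32.3] 772
b small [320.9 191.9  12.1] enc (array([316.4, 194.6]), 25.2) mean [318.  191.6  12.4] zmax [13.  16.1] 376
b top [568.1 197.   45.8] enc (array([563.9, 206.9]), 33.2) mean [565.8 200.7  38.1] zmax [39.8 46.5] 923
b base [ 543.9 -218.9   26.8] enc (array([ 540.9, -216.7]), 33.5) mean [ 542.  -218.    28.6] zmax [28.6 31.6] 1542
b f1 [ 453.8 -219.    74. ] enc (array([ 442.6, -215.6]), 33.3) mean [ 449.  -218.9   69.1] zmax [71.2 77.3] 1582
b f2 [ 663.7 -191.4   75.9] enc (array([ 658.8, -187. ]), 33.4) mean [ 661.8 -190.6   69.7] zmax [71.3 77.2] 1881
b dish [632.2 112.3  17.2] enc (array([633.8, 104.1]), 34.5) mean [632.  109.2  31.8] zmax [31.6 40.9] 856
```

View pics/crop.png

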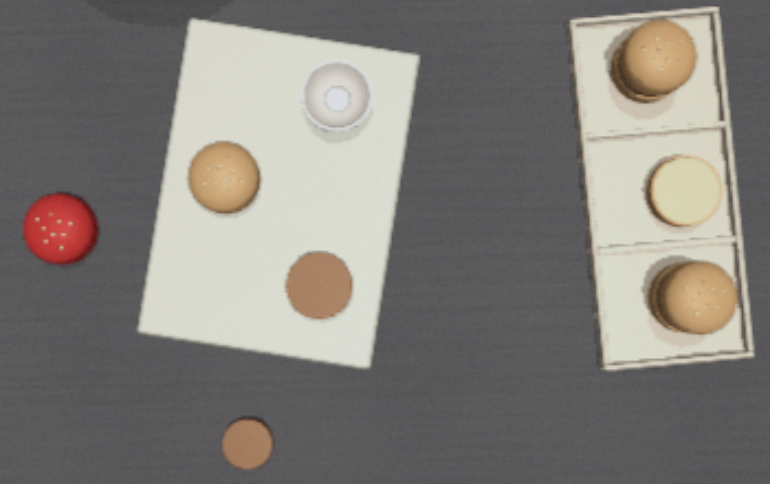

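The crop confirms it: large patty on the board, brown domed top, and the pale base alone in the middle compartment.

Request:
arm_command --plan '[{"travel": [0,0,0],"rotation": [0,0,-5],"grip": -1},{"travel": [0,0,0],"rotation": [0,0,-5],"grip": -1},{"travel": [0,0,0],"rotation": [0,0,-4.8],"grip": -1},{"travel": [-23,-32,0],"rotation": [0,0,0],"grip": -1},{"travel": [-23,-32,0],"rotation": [0,0,0],"grip": -1},{"travel": [-23,-32,0],"rotation": [0,0,0],"grip": -1},{"travel": [-23,-32,0],"rotation": [0,0,0],"grip": -1},{"travel": [-23,-32,0],"rotation": [0,0,0],"grip": -1},{"travel": [-23,-32,0],"rotation": [0,0,0],"grip": -1},{"travel": [-23,-32,0],"rotation": [0,0,0],"grip": -1},{"travel": [-23,-32,0],"rotation": [0,0,0],"grip": -1},{"travel": [-23,-32,0],"rotation": [0,0,0],"grip": -1}]'

```text
time_s: 1.1
position: [354.2, 266.4, 404.6]
eef_rot: [-180.0, -0.0, -180.0]
contact_force: [0.5, 1.1, 1.0]
finger_gap: 0.999
grip_force: 0.0
```

Run:
```python
from h import *
s=sensors.sense();print(ctrl.tip_extent,s["time_s"],s["position"],s["eef_rot"],s["joints"].round(1))
```

```text
173.4 1.1 [354.18152822 266.36632281 404.55197269] [-1.79999178e+02 -3.86620619e-03 -1.79959372e+02] [ 21.5  -7.2 110.1   0.   77.1 -68.5]
```

Request:
arm_command --plan '[{"travel": [-18,-24,20],"rotation": [0,0,0],"grip": -1},{"travel": [-18,-24,24],"rotation": [0,0,0],"grip": -1},{"travel": [-18,-24,24],"rotation": [0,0,0],"grip": -1},{"travel": [-18,-24,24],"rotation": [0,0,0],"grip": -1},{"travel": [-18,-24,24],"rotation": [0,0,0],"grip": -1},{"travel": [-19,-22,24],"rotation": [0,0,0],"grip": -1},{"travel": [0,0,30],"rotation": [0,0,0],"grip": -1},{"travel": [0,0,0],"rotation": [0,0,0],"grip": -1},{"travel": [0,0,0],"rotation": [0,0,0],"grip": -1}]'

```text
time_s: 1.85
position: [461.8, 125.9, 233.0]
eef_rot: [180.0, -0.3, 180.0]
contact_force: [-0.3, -0.4, -0.2]
finger_gap: 1.002
grip_force: 0.0
```

Run:
```python
from h import *
print(sensors.sense()["position"])
w=camera("wrist");b=camera("scene");np.savez("w.npz",**w);np.savez("b2.npz",**b)
cv2.imwrite("pics/w1.png",np.hstack([cv2.resize(x,(400,300)) for x in (w["image"],b["image"])]))
P=cloud(w);m=(P[...,2]>22)&(P[...,2]<35)&(np.hypot(P[...,0]-463,P[...,1]-124)<45)
print(m.sum(),cv2.minEnclosingCircle(P[m][:,:2].astype(np.float32)))
for nm,c in (("w",w),("b",b)):
    P=cloud(c);m=(P[...,2]>40)&(P[...,2]<150)&(w["z_map"]>0 if nm=="w" else True)&(np.hypot(P[...,0]-463,P[...,1]-124)<70)
    q=P[m]
    if len(q): print(nm,len(q),"lowest",np.percentile(q[:,2],[0,1,5]),q.min(0),q.max(0))
```

```text
[461.75641948 125.85742774 233.01610657]
8873 ((462.9453125, 125.33340454101562), 31.098426818847656)
w 36350 lowest [71.96941206 77.59613169 87.57818522] [443.07629608  55.16918874  71.96941206] [474.72967965 193.97562517 149.2976558 ]
b 635 lowest [75.75579181 76.72743094 83.09472714] [450.26960557  54.04849407  75.75579181] [478.48980872 193.27908687 149.86852677]
```

View pics/w1.png

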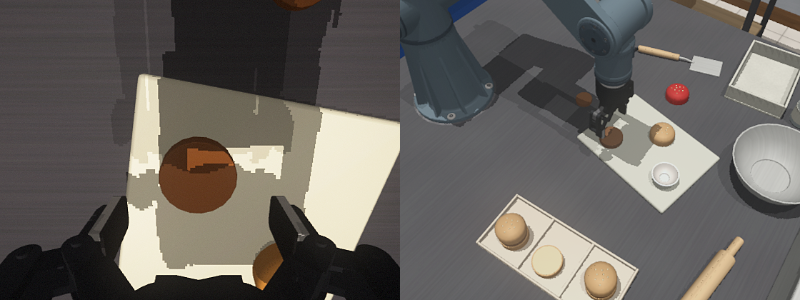

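The wrist view shows the patty between the open fingers at (198,175). The fused estimate is (463,125), and the open tips sit 159 mm ahead of the TCP.

Request:
arm_command --plan '[{"travel": [-1,-1,15],"rotation": [0,0,0],"grip": -1},{"travel": [0,0,15],"rotation": [0,0,0],"grip": -1},{"travel": [0,0,12],"rotation": [0,0,0],"grip": -1},{"travel": [0,0,10],"rotation": [0,0,0],"grip": -1},{"travel": [0,0,0],"rotation": [0,0,0],"grip": 1},{"travel": [0,0,0],"rotation": [0,0,0],"grip": 1},{"travel": [0,0,0],"rotation": [0,0,0],"grip": 1},{"travel": [0,0,0],"rotation": [0,0,0],"grip": 1},{"travel": [0,0,0],"rotation": [0,0,0],"grip": 1},{"travel": [0,0,0],"rotation": [0,0,0],"grip": 1}]'

```text
time_s: 2.78
position: [464.4, 125.5, 184.3]
eef_rot: [180.0, 0.1, -179.9]
contact_force: [-2.5, 1.3, 6.9]
finger_gap: 0.694
grip_force: 65.2
```

Request:
arm_command --plan '[{"travel": [0,0,-10],"rotation": [0,0,0],"grip": 1},{"travel": [0,0,-25],"rotation": [0,0,0],"grip": 1},{"travel": [0,0,-35],"rotation": [0,0,0],"grip": 1},{"travel": [0,0,-35],"rotation": [0,0,0],"grip": 1},{"travel": [-5,-30,-10],"rotation": [0,0,0],"grip": 1},{"travel": [-9,-35,0],"rotation": [0,0,0],"grip": 1},{"travel": [-9,-35,0],"rotation": [0,0,0],"grip": 1},{"travel": [-9,-35,0],"rotation": [0,0,0],"grip": 1},{"travel": [-9,-35,0],"rotation": [0,0,0],"grip": 1},{"travel": [-9,-35,0],"rotation": [0,0,0],"grip": 1},{"travel": [-9,-35,0],"rotation": [0,0,0],"grip": 1},{"travel": [-9,-35,0],"rotation": [0,0,0],"grip": 1}]'

```text
time_s: 3.78
position: [532.1, -151.6, 299.2]
eef_rot: [-180.0, 0.1, -180.0]
contact_force: [0.5, 0.1, -1.3]
finger_gap: 0.693
grip_force: 64.9
```

Request:
arm_command --plan '[{"travel": [-9,-35,0],"rotation": [0,0,0],"grip": 1},{"travel": [-1,-31,0],"rotation": [0,0,0],"grip": 1},{"travel": [0,0,0],"rotation": [0,0,0],"grip": 1},{"travel": [0,0,0],"rotation": [0,0,0],"grip": 1},{"travel": [0,0,0],"rotation": [0,0,0],"grip": 1}]'

```text
time_s: 4.2
position: [541.7, -215.5, 298.2]
eef_rot: [180.0, 0.0, 180.0]
contact_force: [-0.3, -0.4, -1.4]
finger_gap: 0.7
grip_force: 65.0
```

```bash
cat > look.py <<'E'
from h import *
import sys
n=sys.argv[1];zlo,zhi=map(float,sys.argv[2:4])
s=sensors.sense();print(s["time_s"],s["position"].round(1),s["eef_rot"].round(2),s["finger_gap"],s["joints"].round(1))
im=[]
for k in ("wrist","scene","top"):
    c=camera(k);P=cloud(c);im.append(cv2.resize(c["image"],(400,300)))
    h=cv2.cvtColor(c["image"],cv2.COLOR_BGR2HSV)
    brown=(h[...,0]<26)&(h[...,1]>70)&(h[...,2]>40)&(np.hypot(P[...,0]-s["position"][0],P[...,1]-s["position"][1])<50)&(P[...,2]>zlo)&(P[...,2]<zhi)
    m=brown.astype(np.uint8);_,l,st,_=cv2.connectedComponentsWithStats(m)
    if len(st)<2: continue
    q=P[l==1+np.argmax(st[1:,4])]
    print(k,len(q),"min",q.min(0).round(1),"max",q.max(0).round(1),"mean",q.mean(0).round(1),"enc",cv2.minEnclosingCircle(q[:,:2].astype(np.float32)))
    A=np.c_[q[:,:2]-q[:,:2].mean(0),np.ones(len(q))];print("  slope",np.linalg.lstsq(A,q[:,2],rcond=None)[0].round(3))
cv2.imwrite("pics/%s.png"%n,np.hstack(im[:2]))
E
python3 look.py p1 80 170
```

```text
4.2 [ 541.7 -215.5  298.2] [1.7998e+02 1.0000e-02 1.8000e+02] 0.6995936568043377 [ -33.4   18.    95.9    0.    66.1 -123.4]
wrist 15832 min [ 509.3 -245.1  126.5] max [ 571.5 -185.5  143.8] mean [ 536.5 -215.3  141.1] enc ((540.2508544921875, -214.23512268066406), 31.909107208251953)
  slope [ 5.10000e-02 -1.00000e-03  1.41056e+02]
scene 1057 min [ 531.7 -245.3  127.5] max [ 570.  -185.6  158.8] mean [ 552.1 -215.7  142. ] enc ((544.8304443359375, -215.72708129882812), 30.38259506225586)
  slope [-1.07000e-01  2.40000e-02  1.42003e+02]
top 246 min [ 510.1 -225.5  125.9] max [ 533.5 -183.2  146.2] mean [ 521.9 -203.9  140.4] enc ((527.340087890625, -204.2030487060547), 21.2940731048584)
  slope [ 1.4800e-01 -1.2000e-01  1.4044e+02]
```

View pics/p1.png

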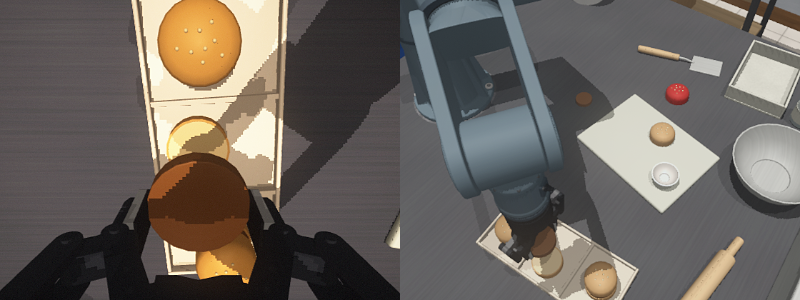

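The patty is held level at wrist (198,203), centred at about (540.3,-215.2). Its underside is 172 mm below the TCP, so it should meet the base at TCP z ≈ 199.5.

Request:
arm_command --plan '[{"travel": [-1.5,0,25],"rotation": [0,0,0],"grip": 1},{"travel": [0,0,30],"rotation": [0,0,0],"grip": 1},{"travel": [0,0,20],"rotation": [0,0,0],"grip": 1},{"travel": [0,0,10],"rotation": [0,0,0],"grip": 1},{"travel": [0,0,5],"rotation": [0,0,0],"grip": 1},{"travel": [0,0,3],"rotation": [0,0,0],"grip": 1},{"travel": [0,0,2],"rotation": [0,0,0],"grip": 1},{"travel": [0,0,0],"rotation": [0,0,0],"grip": 1},{"travel": [0,0,0],"rotation": [0,0,0],"grip": 1},{"travel": [0,0,0],"rotation": [0,0,0],"grip": 1}]'

```text
time_s: 5.18
position: [543.9, -216.0, 203.8]
eef_rot: [-179.9, 0.1, -180.0]
contact_force: [-0.7, -0.4, -2.3]
finger_gap: 0.694
grip_force: 65.0
```

Request:
arm_command --plan '[{"travel": [0,0,1.5],"rotation": [0,0,0],"grip": 1},{"travel": [0,0,1],"rotation": [0,0,0],"grip": 1},{"travel": [0,0,0],"rotation": [0,0,0],"grip": 1},{"travel": [0,0,0],"rotation": [0,0,0],"grip": 1}]'

```text
time_s: 5.52
position: [543.4, -215.8, 200.1]
eef_rot: [180.0, -0.0, -180.0]
contact_force: [0.2, -0.3, -0.9]
finger_gap: 0.691
grip_force: 65.0
```

```bash
python3 look.py p2 35 70
```

```text
5.5167 [ 543.4 -215.8  200.1] [ 1.7999e+02 -1.0000e-02 -1.7998e+02] 0.6910886645775718 [ -33.3   26.5   97.7   -0.    55.8 -123.3]
wrist 15297 min [ 510.9 -245.5   35. ] max [ 573.1 -185.8   45.7] mean [ 538.8 -215.7   43.3] enc ((541.7976684570312, -214.41978454589844), 31.985092163085938)
  slope [ 2.1000e-02 -0.0000e+00  4.3325e+01]
scene 711 min [ 537.7 -245.7   35.1] max [ 571.5 -187.    49. ] mean [ 555.5 -217.6   44.5] enc ((549.761474609375, -216.3447265625), 29.47483253479004)
  slope [-8.2000e-02  1.0000e-02  4.4493e+01]
top 135 min [ 513.1 -218.6   35.6] max [ 533.8 -185.1   48.1] mean [ 524.2 -201.9   43.2] enc ((527.3937377929688, -201.96531677246094), 17.042451858520508)
  slope [ 0.075 -0.08  43.201]
```

View pics/p2.png

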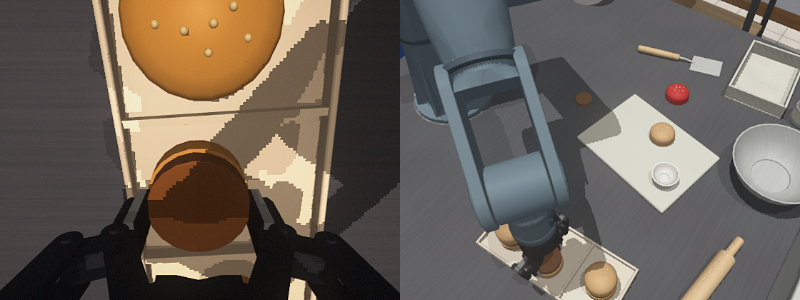

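The patty sits over the base at wrist (198,203), with its top at z ≈ 43.3. It is practically touching.

Request:
arm_command --plan '[{"travel": [0,0,0.8],"rotation": [0,0,0],"grip": 1},{"travel": [0,0,0],"rotation": [0,0,0],"grip": 1},{"travel": [0,0,0],"rotation": [0,0,0],"grip": 1}]'

```text
time_s: 5.92
position: [543.5, -215.8, 199.4]
eef_rot: [180.0, -0.0, -180.0]
contact_force: [0.8, -0.5, -0.7]
finger_gap: 0.694
grip_force: 65.0
```

Request:
arm_command --plan '[{"travel": [0,0,0.8],"rotation": [0,0,0],"grip": 1},{"travel": [0,0,0],"rotation": [0,0,0],"grip": 1},{"travel": [0,0,0],"rotation": [0,0,0],"grip": 1}]'

```text
time_s: 6.17
position: [543.5, -215.8, 199.3]
eef_rot: [180.0, -0.0, -180.0]
contact_force: [-2.9, 0.9, 5.8]
finger_gap: 0.697
grip_force: 65.7
```

Contact (5.8 N up). I'll release and rise.

Request:
arm_command --plan '[{"travel": [0,0,0],"rotation": [0,0,0],"grip": 0.2},{"travel": [0,0,0],"rotation": [0,0,0],"grip": -0.2},{"travel": [0,0,0],"rotation": [0,0,0],"grip": -0.6},{"travel": [0,0,0],"rotation": [0,0,0],"grip": -1},{"travel": [0,0,0],"rotation": [0,0,0],"grip": -1},{"travel": [0,0,0],"rotation": [0,0,0],"grip": -1},{"travel": [0,0,-15],"rotation": [0,0,0],"grip": -1},{"travel": [0,0,-30],"rotation": [0,0,0],"grip": -1},{"travel": [0,0,-40],"rotation": [0,0,0],"grip": -1},{"travel": [0,0,-15],"rotation": [0,0,0],"grip": -1},{"travel": [0,0,0],"rotation": [0,0,0],"grip": -1},{"travel": [0,0,0],"rotation": [0,0,0],"grip": -1}]'

```text
time_s: 7.17
position: [543.8, -216.0, 299.7]
eef_rot: [-179.9, 0.1, -180.0]
contact_force: [-0.3, -0.6, -1.4]
finger_gap: 0.999
grip_force: 0.0
```

```bash
python3 look.py p3 36 70
python3 - <<'E'
from h import *
w=camera("wrist");P=cloud(w);D=np.hypot(P[...,0]-542,P[...,1]+215.5)
for a,b in ((12,24),(40,47)):
    m=(P[...,2]>a)&(P[...,2]<b)&(D<42);q=P[m];print(a,len(q),q.min(0).round(1),q.max(0).round(1),cv2.minEnclosingCircle(q[:,:2].astype(np.float32)))
E
```

```text
7.1667 [ 543.8 -216.   299.7] [-1.7991e+02  1.3000e-01 -1.7997e+02] 0.999370985971169 [ -33.3   18.1   95.6   -0.    66.2 -123.3]
wrist 5866 min [ 511.2 -246.3   36. ] max [ 572.7 -185.2   45.1] mean [ 540.4 -215.9   42.7] enc ((541.9706420898438, -216.01705932617188), 30.969074249267578)
  slope [ 8.0000e-03 -1.0000e-03  4.2708e+01]
scene 1368 min [ 510.6 -247.7   36.2] max [ 571.4 -187.    49.6] mean [ 542.5 -218.1   44. ] enc ((540.86083984375, -217.3127899169922), 31.023605346679688)
  slope [-1.6000e-02  5.0000e-03  4.4047e+01]
top 395 min [ 511.6 -242.9   36.1] max [ 545.4 -183.2   47.6] mean [ 529.5 -212.6   42.7] enc ((539.1918334960938, -212.98138427734375), 29.964733123779297)
  slope [ 1.8000e-02 -1.8000e-02  4.2661e+01]
12 202 [ 509.8 -244.6   12.1] [ 526.2 -188.3   24. ] ((525.7003173828125, -216.46612548828125), 28.16942596435547)
40 5865 [ 511.3 -246.8   40. ] [ 573.  -185.5   44.9] ((542.080322265625, -215.87840270996094), 31.134017944335938)
```

View pics/p3.png

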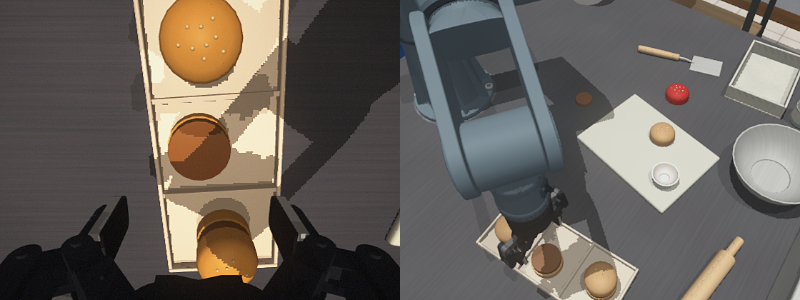

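The patty lies flat on the base at wrist (199,150), centred at (542,-216). Next is the bun top.

Request:
arm_command --plan '[{"travel": [-2,35,0],"rotation": [0,0,0],"grip": -1},{"travel": [-2,39,0],"rotation": [0,0,0],"grip": -1},{"travel": [-2,39,0],"rotation": [0,0,0],"grip": -1},{"travel": [-2,39,0],"rotation": [0,0,0],"grip": -1},{"travel": [-2,39,0],"rotation": [0,0,0],"grip": -1},{"travel": [-2,39,0],"rotation": [0,0,0],"grip": -1},{"travel": [-2,39,0],"rotation": [0,0,0],"grip": -1},{"travel": [-2,39,0],"rotation": [0,0,0],"grip": -1},{"travel": [-2,39,0],"rotation": [0,0,0],"grip": -1},{"travel": [-2,39,0],"rotation": [0,0,0],"grip": -1},{"travel": [-1,39,20],"rotation": [0,0,0],"grip": -1}]'

```text
time_s: 8.28
position: [565.3, 209.7, 281.7]
eef_rot: [180.0, 0.3, -180.0]
contact_force: [1.7, -0.3, 0.8]
finger_gap: 1.0
grip_force: 0.0
```

Request:
arm_command --plan '[{"travel": [0,0,20],"rotation": [0,0,0],"grip": -1},{"travel": [0,0,0],"rotation": [0,0,0],"grip": -1},{"travel": [0,0,0],"rotation": [0,0,0],"grip": -1}]'

```text
time_s: 8.53
position: [563.0, 207.3, 257.2]
eef_rot: [-179.9, -0.3, -179.9]
contact_force: [0.3, 0.2, -0.0]
finger_gap: 0.999
grip_force: 0.0
```

```bash
python3 look.py p4 16 60
```

```text
8.5333 [563.  207.3 257.2] [-179.93   -0.31 -179.91] 0.9994962943573782 [  8.9  23.2  94.4  -0.   62.8 -81.2]
wrist 8537 min [531.7 177.9  16.1] max [594.8 243.1  45.7] mean [558.5 210.3  38.1] enc ((564.53466796875, 210.44520568847656), 32.96317672729492)
  slope [1.4700e-01 5.0000e-03 3.8121e+01]
scene 834 min [532.8 175.2  16.1] max [595.2 235.   48. ] mean [569.6 198.4  36.7] enc ((564.508056640625, 206.82363891601562), 32.74932861328125)
  slope [-0.155  0.276 36.661]
top 20 min [536.6 225.   29.4] max [546.4 235.6  39.4] mean [542.4 229.4  34.4] enc ((541.0955200195312, 230.42910766601562), 6.3785529136657715)
  slope [ 0.909 -0.847 34.429]
```

Request:
arm_command --plan '[{"travel": [-1.5,2.5,30],"rotation": [0,0,0],"grip": -1},{"travel": [0,0,20],"rotation": [0,0,0],"grip": -1},{"travel": [0,0,15],"rotation": [0,0,0],"grip": -1},{"travel": [0,0,6],"rotation": [0,0,0],"grip": -1},{"travel": [0,0,0],"rotation": [0,0,0],"grip": -1},{"travel": [0,0,0],"rotation": [0,0,0],"grip": -1}]'

```text
time_s: 9.18
position: [566.4, 209.2, 189.7]
eef_rot: [180.0, 0.1, 180.0]
contact_force: [-0.3, -0.3, 0.1]
finger_gap: 1.001
grip_force: 0.0
```

Request:
arm_command --plan '[{"travel": [1.5,0.8,7],"rotation": [0,0,0],"grip": -1},{"travel": [0,0,0],"rotation": [0,0,0],"grip": -1},{"travel": [0,0,0],"rotation": [0,0,0],"grip": 1},{"travel": [0,0,0],"rotation": [0,0,0],"grip": 1},{"travel": [0,0,0],"rotation": [0,0,0],"grip": 1},{"travel": [0,0,0],"rotation": [0,0,0],"grip": 1},{"travel": [0,0,0],"rotation": [0,0,0],"grip": 1},{"travel": [0,0,0],"rotation": [0,0,0],"grip": 1}]'

```text
time_s: 9.85
position: [564.7, 210.8, 182.9]
eef_rot: [180.0, 0.1, -180.0]
contact_force: [-2.2, -0.1, 5.5]
finger_gap: 0.741
grip_force: 66.4
```

Request:
arm_command --plan '[{"travel": [0,0,-10],"rotation": [0,0,0],"grip": 1},{"travel": [0,0,-30],"rotation": [0,0,0],"grip": 1},{"travel": [0,0,-40],"rotation": [0,0,0],"grip": 1},{"travel": [0,0,-38],"rotation": [0,0,0],"grip": 1},{"travel": [2,-28,0],"rotation": [0,0,0],"grip": 1},{"travel": [2,-38,0],"rotation": [0,0,0],"grip": 1},{"travel": [2,-38,0],"rotation": [0,0,0],"grip": 1},{"travel": [2,-38,0],"rotation": [0,0,0],"grip": 1},{"travel": [2,-38,0],"rotation": [0,0,0],"grip": 1},{"travel": [2,-38,0],"rotation": [0,0,0],"grip": 1},{"travel": [2,-38,0],"rotation": [0,0,0],"grip": 1},{"travel": [2,-38,0],"rotation": [0,0,0],"grip": 1}]'

```text
time_s: 10.85
position: [547.9, -85.0, 300.4]
eef_rot: [-180.0, 0.0, -180.0]
contact_force: [1.3, 0.3, -1.3]
finger_gap: 0.742
grip_force: 66.2
```

Request:
arm_command --plan '[{"travel": [2,-38,0],"rotation": [0,0,0],"grip": 1},{"travel": [2,-38,0],"rotation": [0,0,0],"grip": 1},{"travel": [2,-38,0],"rotation": [0,0,0],"grip": 1},{"travel": [0,-18,0],"rotation": [0,0,0],"grip": 1},{"travel": [0,0,0],"rotation": [0,0,0],"grip": 1},{"travel": [0,0,0],"rotation": [0,0,0],"grip": 1},{"travel": [0,0,0],"rotation": [0,0,0],"grip": 1}]'

```text
time_s: 11.43
position: [542.3, -214.7, 299.7]
eef_rot: [180.0, -0.0, -180.0]
contact_force: [-1.1, 0.4, -1.4]
finger_gap: 0.745
grip_force: 66.2
```

```bash
python3 look.py p5 90 190
```

```text
11.4333 [ 542.3 -214.7  299.7] [ 1.7996e+02 -2.0000e-02 -1.7997e+02] 0.7447925262815205 [ -33.3   17.9   95.8    0.    66.3 -123.3]
wrist 19427 min [ 509.1 -246.5  127.5] max [ 573.  -182.6  166.2] mean [ 533.2 -214.4  154. ] enc ((542.7831420898438, -214.18675231933594), 33.67859649658203)
  slope [ 2.34000e-01 -3.00000e-03  1.54028e+02]
scene 1265 min [ 538.  -247.   129.5] max [ 574.3 -183.   169.7] mean [ 557.8 -217.3  153.8] enc ((546.0789794921875, -215.0945587158203), 32.504981994628906)
  slope [-4.86000e-01  6.70000e-02  1.53766e+02]
top 257 min [ 510.3 -220.   128.9] max [ 532.7 -181.3  160.7] mean [ 521.9 -199.6  150.8] enc ((525.7658081054688, -200.34689331054688), 20.007877349853516)
  slope [  0.686  -0.515 150.794]
```

View pics/p5.png

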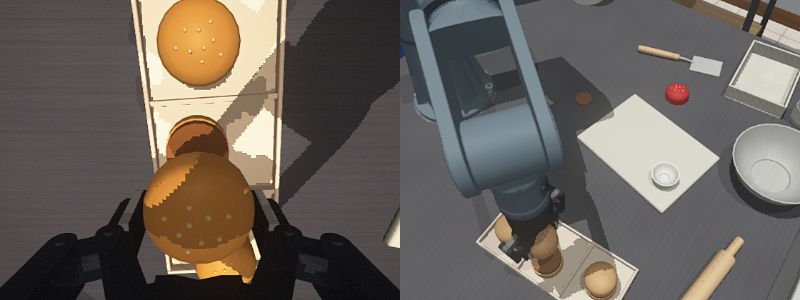

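The bun top is held level, centred at about (542,-214.4), and the patty lies below at (542,-216). I'll lower it, expecting contact near TCP z = 214.

Request:
arm_command --plan '[{"travel": [0,-1.5,25],"rotation": [0,0,0],"grip": 1},{"travel": [0,0,25],"rotation": [0,0,0],"grip": 1},{"travel": [0,0,18],"rotation": [0,0,0],"grip": 1},{"travel": [0,0,8],"rotation": [0,0,0],"grip": 1},{"travel": [0,0,4],"rotation": [0,0,0],"grip": 1},{"travel": [0,0,2],"rotation": [0,0,0],"grip": 1},{"travel": [0,0,0],"rotation": [0,0,0],"grip": 1},{"travel": [0,0,0],"rotation": [0,0,0],"grip": 1},{"travel": [0,0,0],"rotation": [0,0,0],"grip": 1}]'

```text
time_s: 12.33
position: [543.0, -217.2, 218.8]
eef_rot: [-179.9, 0.1, -180.0]
contact_force: [0.4, 0.4, -1.1]
finger_gap: 0.743
grip_force: 66.2
```

Request:
arm_command --plan '[{"travel": [0,0,1.5],"rotation": [0,0,0],"grip": 1},{"travel": [0,0,0],"rotation": [0,0,0],"grip": 1},{"travel": [0,0,0],"rotation": [0,0,0],"grip": 1}]'

```text
time_s: 12.58
position: [542.5, -217.0, 216.3]
eef_rot: [-180.0, 0.0, -180.0]
contact_force: [-0.0, -0.1, -0.2]
finger_gap: 0.743
grip_force: 66.2
```

Request:
arm_command --plan '[{"travel": [0,0.5,1.2],"rotation": [0,0,0],"grip": 1},{"travel": [0,0,0],"rotation": [0,0,0],"grip": 1},{"travel": [0,0,0],"rotation": [0,0,0],"grip": 1}]'

```text
time_s: 12.83
position: [542.4, -216.3, 214.8]
eef_rot: [180.0, -0.0, -180.0]
contact_force: [-0.2, -0.0, -1.5]
finger_gap: 0.744
grip_force: 66.2
```

Request:
arm_command --plan '[{"travel": [0,0,0.8],"rotation": [0,0,0],"grip": 1},{"travel": [0,0,0],"rotation": [0,0,0],"grip": 1},{"travel": [0,0,0],"rotation": [0,0,0],"grip": 1}]'

```text
time_s: 13.08
position: [542.4, -216.4, 214.0]
eef_rot: [180.0, -0.0, -180.0]
contact_force: [0.1, -0.4, -0.8]
finger_gap: 0.746
grip_force: 66.2
```

Request:
arm_command --plan '[{"travel": [0,0,0.7],"rotation": [0,0,0],"grip": 1},{"travel": [0,0,0],"rotation": [0,0,0],"grip": 1},{"travel": [0,0,0],"rotation": [0,0,0],"grip": 1}]'

```text
time_s: 13.33
position: [542.5, -216.4, 213.9]
eef_rot: [-180.0, -0.0, -180.0]
contact_force: [-3.1, 1.8, 5.5]
finger_gap: 0.744
grip_force: 66.7
```

Contact again. I'll release and rise.

Request:
arm_command --plan '[{"travel": [0,0,0],"rotation": [0,0,0],"grip": 0.2},{"travel": [0,0,0],"rotation": [0,0,0],"grip": -0.2},{"travel": [0,0,0],"rotation": [0,0,0],"grip": -0.6},{"travel": [0,0,0],"rotation": [0,0,0],"grip": -1},{"travel": [0,0,0],"rotation": [0,0,0],"grip": -1},{"travel": [0,0,0],"rotation": [0,0,0],"grip": -1},{"travel": [0,0,-15],"rotation": [0,0,0],"grip": -1},{"travel": [0,0,-30],"rotation": [0,0,0],"grip": -1},{"travel": [0,0,-40],"rotation": [0,0,0],"grip": -1},{"travel": [0,0,-25],"rotation": [0,0,0],"grip": -1},{"travel": [0,0,0],"rotation": [0,0,0],"grip": -1},{"travel": [0,0,0],"rotation": [0,0,0],"grip": -1}]'

```text
time_s: 14.33
position: [543.0, -216.8, 325.5]
eef_rot: [-179.9, 0.2, -180.0]
contact_force: [-0.7, -0.3, -0.3]
finger_gap: 1.006
grip_force: 0.0
```

```bash
python3 look.py p6 46 90
```

```text
14.3333 [ 543.  -216.8  325.5] [-179.86    0.22 -179.97] 1.0062302909049587 [ -33.4   16.1   94.7    0.    68.9 -123.4]
wrist 6406 min [ 509.7 -249.5   46. ] max [ 574.5 -184.    76.8] mean [ 537.5 -216.6   69.2] enc ((542.746826171875, -216.53514099121094), 33.057655334472656)
  slope [1.2700e-01 1.0000e-03 6.9183e+01]
scene 1682 min [ 510.4 -250.4   46. ] max [ 574.4 -185.2   78.9] mean [ 547.  -220.6   69.7] enc ((542.1356201171875, -217.77471923828125), 32.636329650878906)
  slope [-0.172  0.086 69.661]
top 506 min [ 510.2 -245.5   46. ] max [ 561.2 -181.6   77.4] mean [ 529.3 -208.3   67.3] enc ((541.763916015625, -213.25225830078125), 32.65045166015625)
  slope [ 0.166 -0.206 67.302]
```

View pics/p6.png

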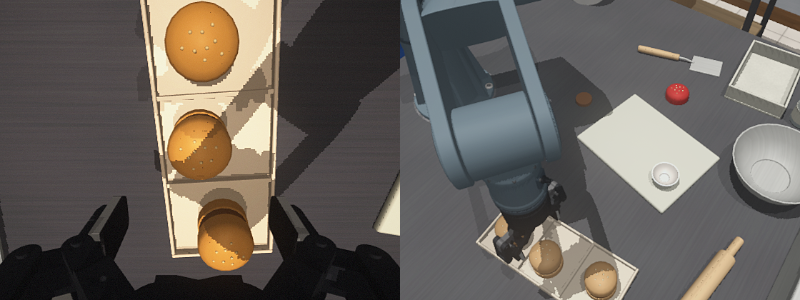

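The stack is complete at wrist (199,150): bun top centre (542.5,-216.5), patty (542,-216), top height about 75 mm as expected. The finished buns are untouched and the gripper is clear, so I'm handing in.

```bash
python3 -c "
from h import *
print(ctrl.job_done())"
```

```text
the job is handed in; nothing more can be done
None
```

I laid the patty and then the domed bun top on the bare base in the middle compartment, centred to within about 1–2 mm by the cameras, and handed the job in at about 14.5 s; no verdict was returned.

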